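# Put the missing post back in the plate rack

### The job

The plate rack is missing one of its four wooden posts. Pick up the loose post that stands on the counter and set it upright, foot down, all the way into the rack's empty socket, then let go of it. Leave the pepper mill and the salt jar standing where they are.

Things in the scene. Friction and masses are not known exactly. Their poses are not given: they have to be found in the camera images.
- post: the loose post: plain pale wooden cylinder like the three fixed in the rack, 34 mm diameter, 130 mm tall, about 90 g, foot tapering to 28 mm and top edge bevelled over 8 mm each; stands upright on the counter. Origin at the centre of its foot's underside, z up along its axis
- socket (a point): empty one of the fixed rack's 4 steel cups, at its floor's centre, 17 mm above the counter; x axis points to the plates' centre (134 mm), z up. Blind bore 44 mm wide, 29 mm deep, flaring in the top 12 mm to 60 mm at the rim. Rack: 250 mm square wood board, a cup at each corner, 3 with fixed posts (tops 147 mm above counter), stack of blue plates (176 mm wide, top 66 mm up) in the middle
- mill: bystander: pepper mill of the same pale wood, waisted with a round knob on top, 54 mm diameter at the base, 122 mm tall, standing loose on the counter. Origin at the centre of its underside.
- jar: bystander: squat white salt jar with a steel cap, 60 mm diameter, 72 mm tall, standing loose on the counter. Origin at the centre of its underside.
Things that resemble listed ones, but are neither listed nor needed, are in the scene too. Leave any green look-alike of the post alone.

How it is judged:
By the outcome, as a careful person would: the job done as asked, in the order asked, and still so for the second after the job is handed in, with the robot touching nothing.
It also fails if it takes over 48 s, if anything falls off the work surface, if the arm or the gripper's body presses on something with over 40 N, if the wrist force passes 120 N, or if a joint passes its speed limit or range.

### The arm

A 7-joint arm with a two-finger parallel gripper is mounted at the origin on the work surface. World frame = base frame: x ahead of the robot, y to its left, z up, the work surface at z = 0. Lengths are in m, angles in rad, forces in N, time in s.
With the tool pointing down it reaches from about 0.425 to 0.95 m from the base axis. Payload 4.7 kg.
Tool frame: the origin (TCP) lies on the centre line of the jaws, within the pads' length; the fingertips stand robot.nose_length ahead of it and the grasp point (between the pads) lies 8 mm behind it (robot.nose_length is the distance from the TCP to the fingertips, in m); z points along the fingers, y is the line along which they close (so a half turn about z gives the same grasp; the last joint's range is limited). The gripper opens to 85 mm and grips with 20 to 120 N. Pads are 22 mm wide; open, the fingers measure 114 mm over their backs; the gripper's body (76 mm by 85 mm) begins 54 mm behind the grasp point. The pads swing forward as they close: fully open they stand 13 mm farther back than shut.
Start: joints at [-1.205, 0.469, -0.049, 1.532, 0.024, 1.141, -0.082], TCP at [0.26, 0.623, 0.242] pointing down, gripper open.
Joint ranges: [-2.59, 2.59], [-0.33, 1.99], [-1.39, 1.29], [0.1, 2.45], [-1.04, 4.18], [0.21, 1.99], [-2.66, 2.66]. Speed limits (rad/s): [2.57, 2.57, 3.14, 3.14, 3.14, 3.14, 3.14].

### API

Orientations are given as [roll, pitch, yaw] about the fixed x, y, z axes, in that order (R = Rz(yaw) Ry(pitch) Rx(roll)).
In Python, from plant import robot gives the robot as it stands. Calls block until the motion is done:
- robot.goto(position, orientation): joint-space move of the TCP to a pose.
- robot.move_straight(position, vel=0.15, attitude=None, contact_N=None): straight line of the TCP; attitude=None keeps the orientation; vel is the mean speed in m/s. With contact_N (N) it stops when the force on the tool has changed by that much, and returns True; else False.
- robot.move_joints(angles): joint-space move.
- robot.grip(opening, strength=None): opening from 0.0 (shut) to 1.0 (fully open); strength is the grip in N (None keeps the last); returns when the fingers have stopped.
- robot.sleep(seconds).
- robot.inverse_kinematics(position, orientation): joint angles nearest the present ones, or None.
- robot.sense(): the state.
- robot.grab_frame(name): name is "side" or "top" or "wrist"; returns a dict with "image" (400x640x3 uint8, red, green, blue), "range_z" (400x640 float32, m along the optical axis (not along the pixel's ray), 0 where there is no reading), "fx", "fy", "cx", "cy" (pixels), "R" (3x3) and "t" (3): a world point X has camera coordinates R X + t. Camera axes: x right, y down, z forward; pixel columns grow to the right and rows downward; lengths in m; the calibration is good to about 2 mm. A picture is of the moment at which its call begins.
A pose or a line that the arm cannot do raises robot.IKError and nothing moves.
- robot.close_job(): hands the job in; it is judged then, once.
The state is a dict: "t": time; "joint_pos": joint angles; "joint_velocities": joint speeds; "effort": joint torques, N m; "tcp_pos": TCP position; "tcp_rot": TCP orientation; "wrist_force": force on the tool from outside, world axes, zero at the start; "torque": the same for the moment, N m; "opening": opening from 0.0 (shut) to 1.0 (fully open); "gripper_force": force on a finger pad.
Only numpy, scipy, OpenCV 4.12 (cv2) and the standard library are available. Lean on these libraries where they do the work, as an engineer would, in place of code of your own. Each camera call takes 0.05 s, during which the arm holds its last target. There are 200 camera calls.

## Working session

There is one attempt and no reset: what is moved stays moved. The work goes in short steps, each a Python script; the robot and the scene stay as the last script left them, time stands still between calls to the robot, and variables do not carry over. Pictures are saved under pics/ and viewed, at most 10 in all, crops included, and the job is handed in when it is done.

```bash
mkdir -p pics; ls; python3 - <<'E'
from plant import robot
import cv2,pickle,numpy as np
F={}
for n in("top","side"):
    f=robot.grab_frame(n);F[n]=f
    cv2.imwrite(f"pics/{n}0.png",f["image"][:,:,::-1]); print(n,f["fx"],f["cx"],f["cy"],(-f["R"].T@f["t"]).round(3))
pickle.dump(F,open("f0.pkl","wb"));print(robot.nose_length,robot.sense()["tcp_rot"],robot.sense()["t"])
E
```

```text
pics
top 362.6983079236776 315.78172165118986 201.5305103951208 [ 0.398 -0.012  0.741]
side 464.5076996194168 312.1253458472411 201.4868510157461 [0.434 0.629 0.733]
0.011 [-3.13976568e+00  4.11017652e-05  2.74682709e+00] 0.1
```

View pics/top0.png

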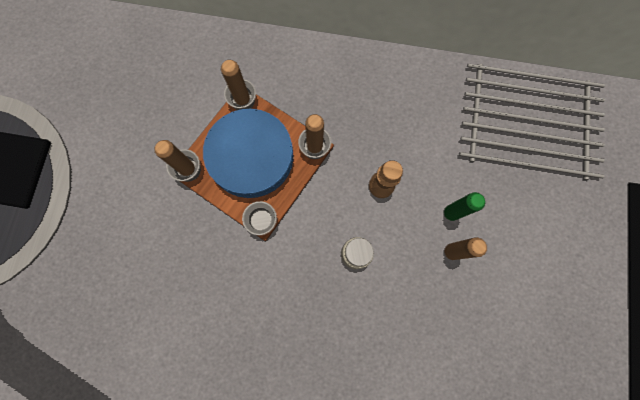

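View pics/side0.png

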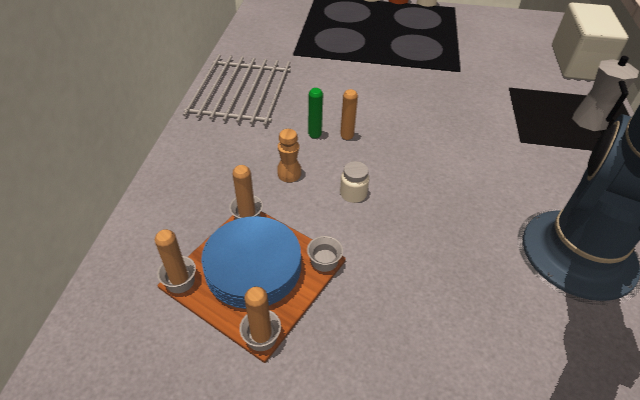

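The top view shows three fixed posts with tops at about (231,68), (165,149) and (315,122). The empty cup is at (260,219), the jar at (358,253), the mill at (388,175, waisted with a knob) and a green look-alike at (470,205). A plain pale cylinder stands at (470,249), and in the side view it is at (349,115). That cylinder fits the description of the post: plain, unwaisted, not green and outside the rack. I'll measure it and confirm in a crop.

```bash
cat > h.py <<'E'
import numpy as np, cv2
def cloud(f):
    v,u=np.mgrid[0:400,0:640]; z=f["range_z"]
    c=np.stack([(u-f["cx"])/f["fx"]*z,(v-f["cy"])/f["fy"]*z,z],-1)
    w=(c-f["t"])@f["R"]; w[z==0]=np.nan
    return w
def ray(f,u,v,h):
    d=f["R"].T@np.array([(u-f["cx"])/f["fx"],(v-f["cy"])/f["fy"],1]); o=-f["R"].T@f["t"]
    return o+d*(h-o[2])/d[2]
def blobs(mask,amin):
    n,l,s,c=cv2.connectedComponentsWithStats(mask.astype(np.uint8),connectivity=4)
    return [(l==i,s[i,4],c[i]) for i in range(1,n) if s[i,4]>=amin]
E
python3 - <<'E'
from h import *
import pickle
F=pickle.load(open("f0.pkl","rb"))
for n,f in F.items():
    w=cloud(f); hsv=cv2.cvtColor(f["image"],cv2.COLOR_RGB2HSV)
    print(n,"counter z",np.nanmedian(w[...,2]).round(4))
    tall=(w[...,2]>.06)&(hsv[...,1]>60)
    for m,a,c in blobs(tall,40):
        z=w[m][:,2]; top=np.nanpercentile(z,97); mm=m&(w[...,2]>top-.003)
        v,u=np.nonzero(mm); cu,cv_=(u.min()+u.max())/2,(v.min()+v.max())/2
        print(c.round(0),a,"hue",np.median(hsv[m][:,0]),"top",top.round(4),mm.sum(),(round(cu,1),round(cv_,1)),"mean",np.nanmean(w[mm],0).round(4),"ray",ray(f,u.mean(),v.mean(),top).round(4))
    # empty-cup rim: heights 40-52 mm, grey
    rim=(w[...,2]>.040)&(w[...,2]<.052)&(hsv[...,1]<60)
    for m,a,c in blobs(rim,15):
        p=w[m]; A=np.c_[2*p[:,:2],np.ones(len(p))]; s=np.linalg.lstsq(A,(p[:,:2]**2).sum(1),rcond=None)[0]
        print(" rim",c.round(),a,"circle",s[:2].round(4),"r",np.sqrt(s[2]+s[0]**2+s[1]**2).round(4),p[:,2].mean().round(4))
    jar=(w[...,2]>.06)&(hsv[...,1]<60)
    for m,a,c in blobs(jar,60): print(" grey>60mm",c.round(),a,np.nanmean(w[m],0).round(3))
a=F["top"]["image"][140:290,330:510];b=F["side"]["image"][70:220,250:430]
cv2.imwrite("pics/crop.png",cv2.resize(np.hstack([a,b]),None,fx=2.2,fy=2.2,interpolation=cv2.INTER_CUBIC)[:,:,::-1])
E
```

```text
top counter z 0.0003
[233.  78.] 610 hue 14.0 top 0.1484 137 (np.float64(228.0), np.float64(66.0)) mean [0.7413 0.2044 0.1472] ray [0.7407 0.2039 0.1484]
[246. 149.] 2105 hue 105.0 top 0.0673 804 (np.float64(247.0), np.float64(150.5)) mean [0.618  0.1599 0.0658] ray [0.6165 0.1594 0.0673]
[314. 130.] 526 hue 14.0 top 0.1484 153 (np.float64(314.0), np.float64(121.5)) mean [0.6617 0.0332 0.1471] ray [0.6611 0.0331 0.1484]
[171. 155.] 629 hue 14.0 top 0.1482 161 (np.float64(162.0), np.float64(147.0)) mean [0.57   0.2842 0.147 ] ray [0.5696 0.2835 0.1482]
[389. 174.] 565 hue 14.0 top 0.1217 209 (np.float64(392.0), np.float64(169.5)) mean [ 0.6066 -0.1173  0.1202] ray [ 0.6061 -0.1171  0.1217]
[469. 204.] 525 hue 65.0 top 0.1315 166 (np.float64(476.5), np.float64(200.5)) mean [ 0.572  -0.2668  0.1302] ray [ 0.5716 -0.2663  0.1315]
[470. 248.] 549 hue 14.0 top 0.1312 182 (np.float64(478.0), np.float64(246.5)) mean [ 0.4931 -0.2754  0.1299] ray [ 0.4929 -0.2749  0.1312]
 rim [240.  94.] 222 circle [0.7419 0.2049] r 0.0298 0.0447
 rim [315. 145.] 228 circle [0.6621 0.0333] r 0.0296 0.0445
 r
[... 2152 characters left out ...]
63
 rim [325. 248.] 306 circle [0.4884 0.1141] r 0.0301 0.0443
 rim [176. 273.] 243 circle [0.7401 0.2058] r 0.0299 0.0444
 rim [586. 263.] 34 circle [0.0183 0.0619] r 0.0051 0.0463
 rim [611. 266.] 29 circle [-0.0217  0.0507] r 0.0118 0.0465
 rim [598. 267.] 19 circle [-0.0021  0.0637] r 0.0035 0.0443
 rim [260. 330.] 322 circle [0.5687 0.2858] r 0.0296 0.0442
 grey>60mm [37. 35.] 6052 [ 1.322 -0.386  0.131]
 grey>60mm [604.  48.] 5990 [-0.149 -0.632  0.117]
 grey>60mm [602. 196.] 4820 [0.046 0.032 0.181]
 grey>60mm [636. 142.] 89 [0.068 0.06  0.321]
 grey>60mm [356. 171.] 416 [ 0.454 -0.08   0.07 ]
 grey>60mm [632. 184.] 162 [0.028 0.049 0.236]
 grey>60mm [629. 198.] 67 [0.009 0.037 0.195]
```

View pics/crop.png

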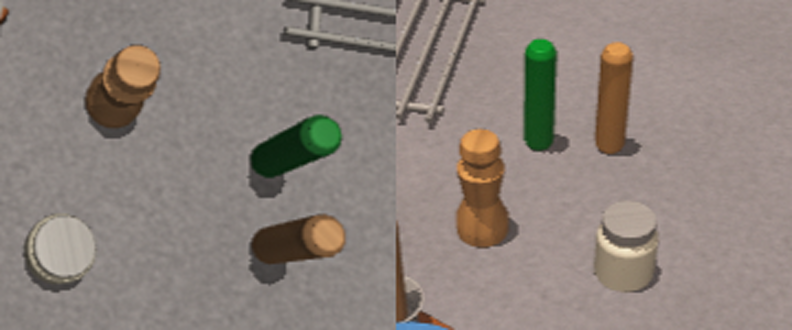

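The crop confirms it. The post is the plain pale cylinder at (478,247) in the top view and (350,93) in the side view. The waisted one is the mill, and the green one is the look-alike. Its top measures 0.130 m, as specified. The socket circles fit r = 30 mm in both views, and the parallelogram of the fixed posts gives (0.4904, 0.113), which agrees. I'll grasp along y, since green stands 80 mm away in +x.

```bash
python3 - <<'E'
from plant import robot
from h import *
P=np.array([.4915,-.274]);S=np.array([.4895,.1135]);r=robot
best=None
for yaw in(0,np.pi,.2,-.2,np.pi-.2,np.pi+.2):
    q=[r.inverse_kinematics([*xy,z],[np.pi,0,yaw]) for xy,z in((P,.087),(P,.27),(S,.27),(S,.104))]
    if any(x is None for x in q): print(yaw,"none");continue
    j=max(abs(x[6]) for x in q);print(round(yaw,2),[np.round(x,2).tolist() for x in (q[0],q[2])])
    if best is None or j<best[0]-.15:best=(j,yaw)
yaw=best[1];o=[np.pi,0,yaw];print("yaw",yaw)
r.grip(1.0)
r.goto([*P,.27],o);s=r.sense();print(s["t"],s["tcp_pos"])
f=r.grab_frame("wrist");cv2.imwrite("pics/w1.png",f["image"][:,:,::-1])
w=cloud(f);hsv=cv2.cvtColor(f["image"],cv2.COLOR_RGB2HSV)
for m,a,c in blobs((w[...,2]>.06)&(w[...,2]<.14)&(hsv[...,1]>60),60):
    mm=m&(w[...,2]>.126);print(c.round(),a,np.median(hsv[m][:,0]),np.nanmean(w[mm],0).round(4) if mm.any() else "")
open("yaw","w").write(str(yaw))
E
```

```text
0 [[-0.2, 0.63, 0.88, 1.98, -0.65, 0.84, -0.52], [-0.88, 0.17, 0.65, 1.93, -0.12, 1.08, -1.75]]
3.14 [[-0.06, 0.55, 0.66, 1.97, -0.47, 0.78, 2.45], [-0.51, 0.16, 0.22, 1.91, -0.04, 1.08, 1.3]]
0.2 [[-0.22, 0.64, 0.91, 1.98, -0.68, 0.85, -0.3], [-0.87, 0.17, 0.64, 1.93, -0.12, 1.08, -1.55]]
-0.2 [[-0.19, 0.62, 0.86, 1.98, -0.64, 0.84, -0.74], [-0.89, 0.17, 0.67, 1.93, -0.12, 1.08, -1.94]]
2.94 [[-0.04, 0.54, 0.63, 1.97, -0.45, 0.77, 2.23], [-0.54, 0.16, 0.25, 1.91, -0.04, 1.08, 1.11]]
3.34 [[-0.02, 0.54, 0.61, 1.97, -0.44, 0.77, 2.61], [-0.46, 0.16, 0.17, 1.91, -0.03, 1.08, 1.49]]
yaw 0.2
3.5583 [ 0.4920581  -0.27318166  0.26983305]
[174.  23.] 2833 14.0 
[331.  96.] 1161 63.0 [ 0.5724 -0.2662  0.1293]
[322. 179.] 1253 14.0 [ 0.4943 -0.2746  0.1293]
```

View pics/w1.png

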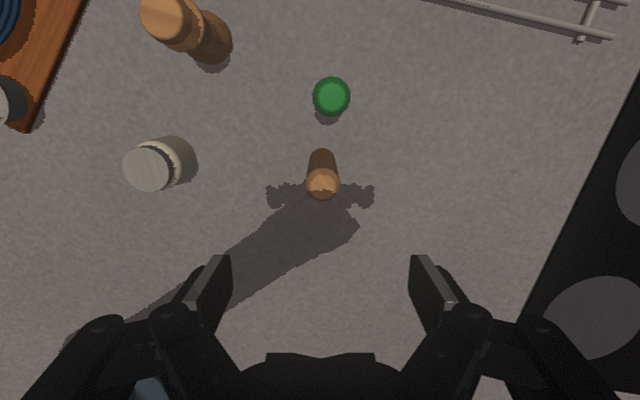

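The wrist view shows the post at (322,183) and green behind it at (331,96), with the jaws straddling y. All three views agree within about 2 mm. I'll descend, grasp, lift and check.

```bash
python3 - <<'E'
from plant import robot as r
from h import *
P=[.4928,-.2743]
print(r.move_straight([*P,.087],vel=.12,contact_N=6))
r.grip(0,40);s=r.sense();print(s["t"],s["tcp_pos"],s["opening"],s["gripper_force"],s["wrist_force"])
r.move_straight([*P,.25],vel=.15);s=r.sense();print(s["t"],s["tcp_pos"],s["opening"],s["gripper_force"],s["wrist_force"])
for n in("side","top"):
    f=r.grab_frame(n);cv2.imwrite(f"pics/{n}2.png",f["image"][:,:,::-1])
    w=cloud(f);hsv=cv2.cvtColor(f["image"],cv2.COLOR_RGB2HSV)
    d=np.hypot(w[...,0]-P[0],w[...,1]-P[1])
    m=(d<.04)&(hsv[...,1]>90)&(abs(hsv[...,0].astype(int)-14)<5)&(w[...,2]>.13)
    p=w[m];print(n,m.sum(),"z",np.percentile(p[:,2],[1,99]).round(4))
    for a in np.arange(.15,.26,.02):
        k=p[abs(p[:,2]-a)<.01]
        if len(k)>8:print(round(a,2),len(k),np.median(k,0).round(4))
E
```

```text
False
5.8167 [ 0.49299059 -0.27448775  0.08730034] 0.38294351912565644 39.666995108127594 [-0.29208618  0.69707972  2.95532422]
7.05 [ 0.49232815 -0.2738172   0.2490596 ] 0.38268831126391817 39.6700094640255 [ 0.29752253 -0.02576019 -0.87650793]
side 559 z [0.1649 0.2869]
0.17 83 [ 0.4892 -0.2613  0.1733]
0.19 120 [ 0.4895 -0.2614  0.1894]
0.21 131 [ 0.4898 -0.2609  0.2099]
0.23 116 [ 0.489  -0.2616  0.2277]
0.25 48 [ 0.5002 -0.2655  0.2482]
top 463 z [0.1738 0.307 ]
0.17 40 [ 0.485  -0.261   0.1768]
0.19 126 [ 0.4875 -0.2608  0.1901]
0.21 138 [ 0.4862 -0.2609  0.21  ]
0.23 47 [ 0.4778 -0.2675  0.227 ]
0.25 51 [ 0.4778 -0.267   0.2507]
```

View pics/side2.png

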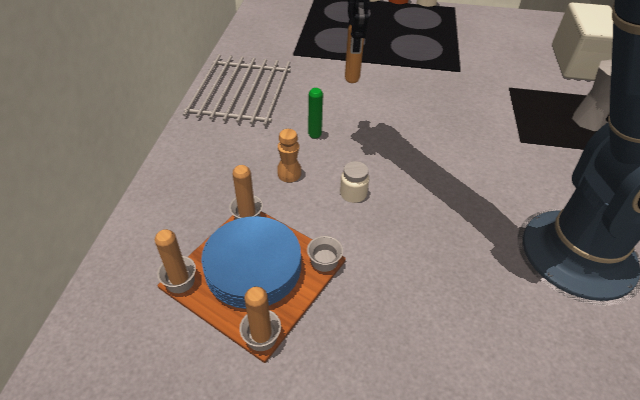

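The side view shows the post held upright at (353,65) with the foot clear of the counter, and the other things unmoved. Next I carry it across at height (foot 0.16) and check it over the socket.

```bash
python3 - <<'E'
from plant import robot as r
from h import *
S=[.4895,.1135]
r.move_straight([*S,.25],vel=.15)
r.move_straight([*S,.165],vel=.1)
r.sleep(.2);s=r.sense();print(s["t"],s["tcp_pos"],s["tcp_rot"],s["opening"],s["wrist_force"])
for n in("side","top"):
    f=r.grab_frame(n)
    a=f["image"][120:320,200:440];cv2.imwrite(f"pics/{n}3.png",cv2.resize(a,None,fx=2,fy=2)[:,:,::-1])
    w=cloud(f);hsv=cv2.cvtColor(f["image"],cv2.COLOR_RGB2HSV)
    m=(np.hypot(w[...,0]-S[0],w[...,1]-S[1])<.03)&(abs(hsv[...,0].astype(int)-14)<6)&(hsv[...,1]>80)&(w[...,2]>.08)&(w[...,2]<.15)
    p=w[m]
    for lo,hi in((.09,.115),(.115,.14)):
        k=p[(p[:,2]>lo)&(p[:,2]<hi)]
        if len(k)<15:continue
        R=.017;from scipy.optimize import least_squares
        q=least_squares(lambda c:np.hypot(k[:,0]-c[0],k[:,1]-c[1])-R,k[:,:2].mean(0)-.01*(lambda v:v/np.linalg.norm(v))((-f["R"].T@f["t"])[:2]-k[:,:2].mean(0))*-1*-1,loss="soft_l1",f_scale=.001)
        print(n,lo,len(k),q.x.round(4))
E
```

```text
11.0833 [0.489826   0.11363674 0.16551775] [-3.14110477e+00 -1.09455536e-03  2.00111587e-01] 0.385517669297755 [ 1.05009228  0.45897067 -0.83748671]
side 0.09 167 [0.4879 0.1117]
side 0.115 172 [0.4878 0.1117]
top 0.09 46 [0.4901 0.1125]
top 0.115 42 [0.49   0.1126]
```

View pics/side3.png

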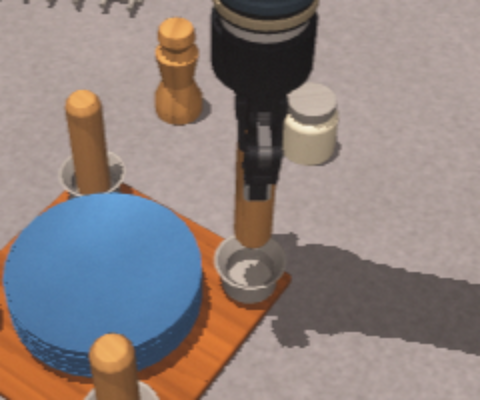

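The crop shows the post hanging upright over the empty cup at about (250,270). It's within 1–2.5 mm of the socket axis in each camera, well inside the 5 mm clearance. I'll make a small correction and lower it.

```bash
python3 - <<'E'
from plant import robot as r
S=[.4902,.1147]
r.move_straight([*S,.165],vel=.05)
c=r.move_straight([*S,.100],vel=.04,contact_N=6)
s=r.sense();print(c,s["t"],s["tcp_pos"],s["opening"],s["wrist_force"],s["gripper_force"])
E
```

```text
True 12.8083 [0.49026964 0.11464526 0.10424828] 0.3855120939879571 [ 0.39317196 -1.18701485  4.84095175] 40.17866313457489
```

The contact came at TCP z = 0.1042, against 0.104 expected, so the post is seated on the floor. Now I release, retreat and verify.

```bash
python3 - <<'E'
from plant import robot as r
from h import *
r.grip(.7);r.grip(1.0)
r.move_straight([.4902,.1147,.27],vel=.12)
r.goto([.45,-.08,.34],[np.pi,0,.2]);r.sleep(.5);s=r.sense();print(s["t"],s["wrist_force"])
A=[]
for n in("side","top"):
    f=r.grab_frame(n);A.append(f["image"][60:320,130:500])
    w=cloud(f);hsv=cv2.cvtColor(f["image"],cv2.COLOR_RGB2HSV)
    for nm,x,y,lo in(("post",.4902,.114,.143),("mill",.605,-.116,.118),("jar",.455,-.082,.066),("green",.571,-.266,.125)):
        m=(np.hypot(w[...,0]-x,w[...,1]-y)<.035)&(w[...,2]>lo)&(w[...,2]<.17)
        if m.sum()>5:print(n,nm,m.sum(),np.mean(w[m],0).round(4),w[m][:,2].max().round(4))
    if n:
        m=(np.hypot(w[...,0]-.4902,w[...,1]-.114)<.03)&(hsv[...,1]>80)&(w[...,2]>.05)
        for a in(.07,.1,.13):
            k=w[m&(abs(w[...,2]-a)<.012)]
            if len(k):print("  axis",a,len(k),np.mean(k,0).round(4))
cv2.imwrite("pics/end.png",np.hstack(A)[:,:,::-1])
E
```

```text
16.4583 [ 0.4572552   0.12057146 -0.00934463]
side post 169 [0.4879 0.1155 0.1461] 0.149
side mill 111 [ 0.6032 -0.115   0.1198] 0.1244
side jar 371 [ 0.4539 -0.0816  0.0714] 0.0757
side green 81 [ 0.5699 -0.2638  0.1286] 0.1316
  axis 0.07 149 [0.4872 0.1262 0.0703]
  axis 0.1 158 [0.4877 0.1261 0.1002]
  axis 0.13 196 [0.4875 0.1253 0.1314]
top post 222 [0.4897 0.1123 0.1465] 0.1496
top mill 35 [ 0.6023 -0.1049  0.1191] 0.1224
top jar 323 [ 0.446  -0.0854  0.0719] 0.0761
  axis 0.07 43 [0.4821 0.1017 0.0697]
  axis 0.1 50 [0.4828 0.1017 0.1003]
  axis 0.13 107 [0.4851 0.1062 0.1351]
```

View pics/end.png

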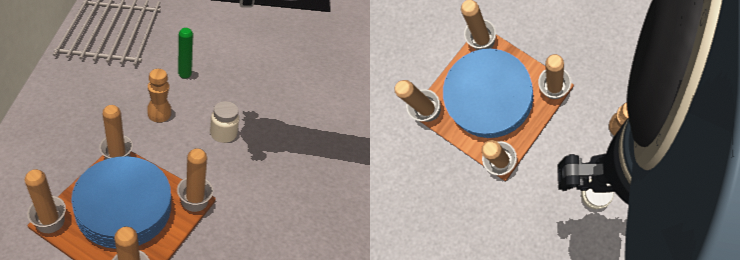

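Both views show the post upright in the fourth cup, at (197,175) on the left and (492,155) on the right. Its top is at 0.147 m, level with the fixed posts. The side view shows the mill and jar unmoved, and the arm is clear of everything.

```bash
python3 -c "
from plant import robot
print(robot.close_job())"
```

```text
the job is handed in; nothing more can be done
None
```

The loose post now stands upright and fully seated in the rack's empty socket, released; the mill, jar and green look-alike were left where they stood, and the job was handed in at about 17 s of the 48 s limit.

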